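Load a framed mask under the lip of an aligner stage

TASK

Load the framed mask plate that lies askew on the stage's raised deck: push it square over the deck's edge so that its front dips and hooks under the lip at the far end of the bed, with the cross bar under its rear edge still up and the mask still clear of the block with the two round pins. Then press its rear edge down with the bar until the mask lies flat on the bed, and only after that slide it sideways against those pins. Leave everything else on the table where it is.

Things in the scene. Friction and masses are not known exactly. Their poses are not given: they have to be found in the camera images.
- stage: Fixed dark steel loading stage on the table, never tilted: 300 mm wide (x), 368 mm long (y). Origin: at table level, under the middle of the deck's front edge; +y points from the deck to the lip, z up. Deck: level, top 60 mm above the table, y -220 to 0, ending in a 20 mm step down to the bed. In the step, at y 1.5 to 14.5, lies the cross bar.
- bed_middle (a point): Middle of the stage's level bed, on its surface, 40 mm above the table, at stage y 71. The bed spans stage y 16 to 126 and the full 300 mm width.
- lip_edge (a point): Middle of the lower edge of the lip: an aluminium strip across the full width at the far end of the bed, reaching back to stage y 110; underside 13 mm and top 20 mm above the bed. Under it, at stage y 126, is the upright back stop that the mask's front edge meets.
- bar (a joint): Travel (m) of the aluminium cross bar, 205 mm wide and 13 mm along y, straight down: 0 with its top level with the deck, 0.020 with its top level with the bed, stop at 0.021. It starts 0 to 4 mm down, carries the mask's weight without moving, goes down when pressed with about 8 N and stays where it is left (no spring).
- mask_center (a point): Centre (half-way up) of the loose mask: rectangular aluminium frame 22 mm wide round amber glass with dark marks, solid 8 mm thick plate, 140 mm along its x, 120 mm along its y, about 0.3 kg. It starts flat on the deck, +y edge nearest the lip, turned up to 0.4 rad. Seated flat on the bed its centre is 44 mm above the table and at y 61 to 66 of the stage.
- mask_far (a point): Middle of the mask's front (+y) edge, half-way up the 8 mm thickness, 60 mm from the mask's centre; axes as the mask's.
- pins: Fixed side stop on the bed: two upright round steel pins, 16 mm diameter, 16 mm high, 70 mm apart along the stage's y, on a thin 12 mm wide foot. Origin: on the bed midway between the pins, at stage y 65 and stage x +110 or -110 (either side); axes as the stage's. With the mask against both pins the centres are 78 mm apart along x.
- blank: Fixed plain steel block 16 x 50 x 16 mm on the bed at the opposite side from the pins (stage y 65, x -110 or +110). Not a stop for this job. Origin: middle of its underside.
- weight: Bystander, loose, not to be disturbed: brass knobbed weight, 44 mm across, 40 mm high, standing on a rear corner of the deck. Origin: centre of its underside.
- jar: Bystander, loose, not to be disturbed: small amber jar, 40 mm across, 48 mm high, on the other rear corner of the deck. Origin: centre of its underside.
- solvent: Bystander, loose, not to be disturbed: white bottle, 64 mm across, 150 mm high, on the table beyond the stage. Origin: centre of its underside.
- driver: Bystander, loose, not to be disturbed: screwdriver lying on the table beyond the stage. Origin: under its axis, near mid-length, at table level.
- tray: Bystander, loose, not to be disturbed: white open tray 90 x 130 x 30 mm beyond the stage. Origin: centre of its underside.
- case: Bystander, loose, not to be disturbed: grey closed flat case 140 x 140 x 35 mm on the table behind the deck. Origin: centre of its underside.
- gauge: Bystander, loose, not to be disturbed: steel block 50 x 90 x 30 mm on the table past the lip end. Origin: centre of its underside.
- cap: Bystander, loose, not to be disturbed: black round cap, 60 mm across, 22 mm high, on the table on the robot's side of the stage. Origin: centre of its underside.
Things that resemble listed ones, but are neither listed nor needed, are in the scene too. Of the things that look like the part that bears mask_center, the middle-sized one is meant.

How it is judged:
On the way, in this order (a step that is already met when the one before it is completed fails the run):
1. the mask's front edge is hooked under the lip (at least 4 mm past the lip's edge) while it is still tilted on the raised bar (y of mask_far in the frame of stage above 0.114 m and z of mask_far in the frame of stage below 0.052 m and angle between mask_center's own z axis and vertical above 0.1 rad and value of joint bar below 0.008 m), for 0.1 s.
2. the mask is lowered flat on the bed, front edge under the lip (angle between mask_center's own z axis and vertical below 0.03 rad and z of mask_center in the frame of stage between 0.0405 and 0.047 m and y of mask_center in the frame of stage between 0.0595 and 0.068 m), for 0.1 s.
3. the flat mask is slid sideways against both pins (all of step 2 and (x of mask_center in the frame of pins between 0.0745 and 0.0815 m or x of mask_center in the frame of pins between -0.0815 and -0.0745 m) and angle between the x axis of mask_center and the x axis of stage, either way round below 0.035 rad), for 0.2 s.
At the end, for the whole second after the job is handed in: The mask lies flat on the bed (within 0.03 rad, centre 40.5 to 47 mm above the table), front edge under the lip (centre at y 59.5 to 68 mm of the stage), square (within 0.035 rad) against the pins (centres 74.5 to 81.5 mm apart along x), at rest (all of step 3 and linear speed of mask below 0.01 m/s and angular speed of mask below 0.05 rad/s); the robot touches nothing.
It fails at once if a bystander is moved more than 25 mm (distance of any of weight, jar, solvent, driver, tray, case, gauge, cap from where it was at the start of the episode above 0.025 m).
It fails at once if a standing bystander is tipped over (angle between any of weight, jar, solvent, cap's own z axis and vertical above 0.5 rad).
It fails at once if the mask falls off the stage (height (world z) of mask_center below 0.03 m).
It also fails if it takes over 72 s, if anything falls off the work surface, if the arm or the gripper's body presses on something with over 40 N, if the wrist force passes 120 N, or if a joint passes its speed limit or range.

ROBOT

A 6-joint arm with a two-finger parallel gripper is mounted at the origin on the work surface. World frame = base frame: x ahead of the robot, y to its left, z up, the work surface at z = 0. Lengths are in m, angles in rad, forces in N, time in s.
With the tool pointing down it reaches from about 0.275 to 1 m from the base axis. Payload 8.4 kg.
Tool frame: the origin (TCP) lies on the centre line of the jaws, within the pads' length; the fingertips stand 17 mm ahead of it and the grasp point (between the pads) lies 2 mm behind it (bot.tcp_to_tips is the z of the fingertips in the tool frame, in m); z points along the fingers, y is the line along which they close (so a half turn about z gives the same grasp; the last joint's range is limited). The gripper opens to 85 mm and grips with 20 to 120 N. Pads are 22 mm wide; open, the fingers measure 114 mm over their backs; the gripper's body (76 mm by 85 mm) begins 54 mm behind the grasp point. The pads swing forward as they close: fully open they stand 13 mm farther back than shut.
Start: joints at [1.158, 0.353, 1.633, -0, 1.155, -0.002], TCP at [0.25, 0.573, 0.248] pointing down, gripper open.
Joint ranges: [-2.63, 2.63], [-0.92, 2.1], [0.06, 2.66], [-1.3, 4.44], [0, 2.69], [-3.02, 3.02]. Speed limits (rad/s): [2.22, 2.22, 2.79, 3.14, 3.14, 3.14].

INTERFACE

Orientations are given as a unit quaternion [x, y, z, w].
In Python, from workcell import bot, hand, kinematics, get_obs, vision, hand_in gives the robot as it stands. The module is installed in compiled form; this text tells all that it offers. Calls block until the motion is done:
- bot.reach(position, orientation): joint-space move of the TCP to a pose.
- bot.servo_line(position, ori=None, velocity=0.15): straight line of the TCP; ori=None keeps the orientation; velocity is the mean speed in m/s.
- bot.goto_joints(angles): joint-space move.
- hand.move_gripper(opening, strength=None): finger opening in m; strength is the grip in N (None keeps the last); returns when the fingers have stopped.
- bot.dwell(seconds).
- kinematics.solve_ik(position, orientation): joint angles nearest the present ones, or None.
- get_obs(): the state.
- vision.read_camera(name): name is "side" or "top" or "wrist"; returns a dict with "frame" (400x640x3 uint8, red, green, blue), "intrinsics" (3x3 intrinsics, pixels), "view" (4x4, takes a point from world to camera coordinates). Camera axes: x right, y down, z forward; pixel columns grow to the right and rows downward; lengths in m; the calibration is good to about 2 mm. A picture is of the moment at which its call begins. There is no depth.
A pose or a line that the arm cannot do raises bot.IKError and nothing moves.
- hand_in(): hands the job in; it is judged then, once.
The state is a dict: "time_s": time; "joint_pos": joint angles; "joint_vel": joint speeds; "joint_efforts": joint torques, N m; "position": TCP position; "orientation": TCP orientation; "wrist_force": force on the tool from outside, world axes, zero at the start; "ft_torque": the same for the moment, N m; "gripper_width": finger opening in m; "grip_force": force on a finger pad.
Only numpy, scipy, OpenCV 4.12 (cv2) and the standard library are available. Lean on these libraries where they do the work, as an engineer would, in place of code of your own. Each camera call takes 0.05 s, during which the arm holds its last target. There are 200 camera calls.

## Working session

There is one attempt and no reset: what is moved stays moved. The work goes in short steps, each a Python script; the robot and the scene stay as the last script left them, time stands still between calls to the robot, and variables do not carry over. Pictures are saved under pics/ and viewed, at most 10 in all, crops included, and the job is handed in when it is done.

```bash
mkdir -p pics
python3 - <<'E'
from workcell import *
import cv2,numpy as np
for n in ("top","side"):
    d=vision.read_camera(n); cv2.imwrite(f"pics/{n}0.png",d["frame"][:,:,::-1]); np.savez(f"{n}0.npz",**d); print(n,d["intrinsics"].tolist(),np.round(d["view"],4).tolist())
o=get_obs(); print(o["time_s"],o["position"],o["orientation"],o["wrist_force"],bot.tcp_to_tips)
E
```

```text
top [[458.7099811145339, 0.0, 324.1819602030774], [0.0, 458.7099811145339, 200.0663066291778], [0.0, 0.0, 1.0]] [[-0.0004, -0.9997, -0.0252, -0.0826], [-0.9809, 0.0053, -0.1946, 0.5347], [0.1947, 0.0246, -0.9806, 1.1811], [0.0, 0.0, 0.0, 1.0]]
side [[376.85607580903246, 0.0, 314.49366505590996], [0.0, 376.85607580903246, 201.2841441550965], [0.0, 0.0, 1.0]] [[0.792, -0.6103, 0.0126, -0.4877], [-0.3215, -0.4346, -0.8413, 0.1683], [0.5189, 0.6623, -0.5404, 0.8769], [0.0, 0.0, 0.0, 1.0]]
0.1 [0.24940866 0.57263828 0.24764418] [ 2.03961458e-01  9.78978728e-01 -5.98160432e-04 -1.28527954e-04] [-0.47734955  0.1336693  -0.91415681] 0.017
```

View pics/top0.png

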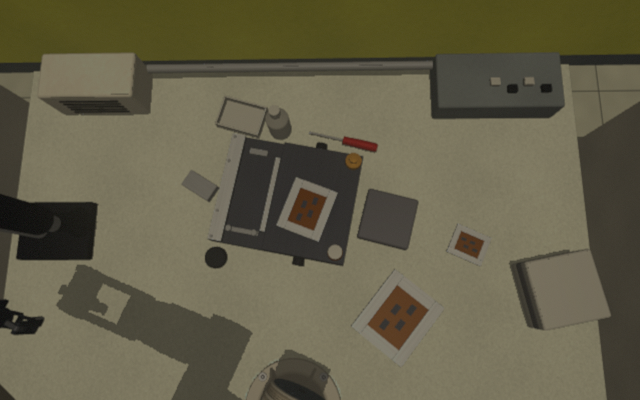

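View pics/side0.png

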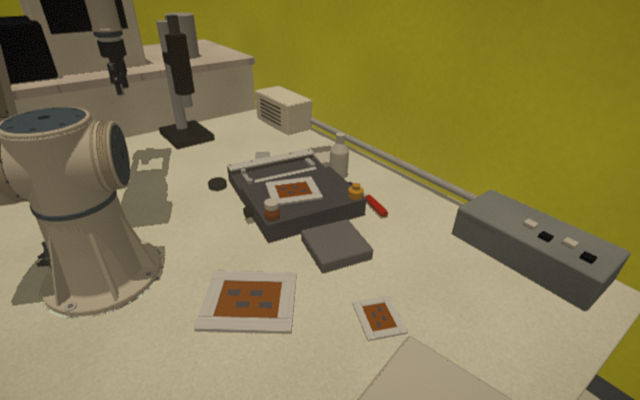

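The top view shows three mask-like plates: on the deck (307,209), a large one on the table (398,316) and a small one (469,244). The one on the deck is the middle-sized one, so I'll use that and check it in a crop.

Run:
```python
import cv2
im=cv2.imread("pics/top0.png")[125:275,190:390]
cv2.imwrite("pics/c1.png",cv2.resize(im,None,fx=4,fy=4,interpolation=cv2.INTER_CUBIC))
```

```text
(no output)
```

View pics/c1.png

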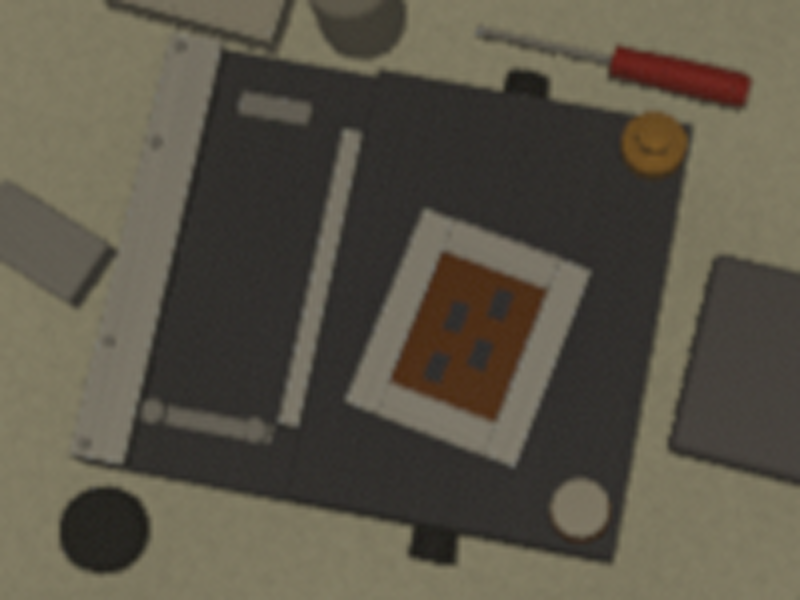

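```bash
cat > h.py <<'E'
import numpy as np
from scipy.optimize import least_squares
def proj(d,P):
    P=np.atleast_2d(P); c=P@d["view"][:3,:3].T+d["view"][:3,3]; u=c@d["intrinsics"].T; return u[:,:2]/u[:,2:]
def unproj(d,uv,z):
    R=d["view"][:3,:3];C=-R.T@d["view"][:3,3]; r=R.T@np.linalg.solve(d["intrinsics"],[uv[0],uv[1],1]); return (C+r*(z-C[2])/r[2])
def place(p,L):
    L=np.array(L,float);c,s=np.cos(p[2]),np.sin(p[2]); return np.c_[p[0]+c*L[:,0]-s*L[:,1],p[1]+s*L[:,0]+c*L[:,1],L[:,2]]
def fit(d,L,uv,p0): 
    r=least_squares(lambda p:(proj(d,place(p,L))-uv).ravel(),p0); return r.x,np.round(r.fun.reshape(-1,2),1)
def tostage(S,p): 
    c,s=np.cos(S[2]),np.sin(S[2]);dx,dy=p[0]-S[0],p[1]-S[1]; return np.array([c*dx+s*dy,-s*dx+c*dy])
E
python3 - <<'E'
from h import *
d=dict(np.load("top0.npz"))
cv=lambda a:(np.array(a,float)+.5)/4-.5+[190,125]
L=[(150,148,60),(-150,148,60),(150,110,60),(-150,110,60),(150,-220,60),(-150,-220,60),(-110,100,56),(-110,30,56)]
uv=cv([(172,38),(78,458),(220,52),(128,465),(692,125),(612,562),(152,410),(262,430)])
S,e=fit(d,np.array(L)/1e3,uv,[.5,.1,0]); print(S,e.tolist())
m=np.array([(70,60,68),(70,-60,68),(-70,-60,68),(-70,60,68)])/1e3
M,e=fit(d,m,cv([(425,208),(592,268),(516,467),(346,402)]),[.5,.05,0]); print(M,e.tolist())
print("mask in stage",tostage(S,M),M[2]-S[2])
for n,c,z in(("weight",(655,140),.09),("jar",(580,505),.108),("barL",(341,128),.058),("barR",(299,427),.058),("blank",(274,108),.056)): print(n,tostage(S,unproj(d,cv(c),z)))
np.save("S.npy",S)
E
```

```text
[ 0.54853917  0.05208691 -0.18465919] [[-0.5, -1.2], [-2.1, 0.4], [0.8, -2.4], [-0.7, 1.2], [1.1, -0.4], [1.7, -0.0], [0.7, 1.1], [-1.1, 0.8]]
[ 0.50897482 -0.03930733 -0.36473604] [[-0.2, -0.0], [-0.0, 0.3], [0.1, -0.2], [0.0, -0.1]]
mask in stage [-0.02211067 -0.0971049 ] -0.18007685524738676
weight [ 0.12477998 -0.19487573]
jar [-0.12245457 -0.18949722]
barL [0.10488698 0.01780869]
barR [-0.10126276  0.00335682]
blank [0.11128566 0.06649851]
```

Run:
```python
from h import *
d=dict(np.load("top0.npz"))
cv=lambda a:(np.array(a,float)+.5)/4-.5+[190,125]
L=[(150,110,60),(-150,110,60),(150,-220,60),(-150,-220,60),(-110,100,56),(-110,30,56),(102.5,14.5,58),(102.5,1.5,58),(-102.5,14.5,58),(-102.5,1.5,58),(110,65,56)]
uv=cv([(220,52),(128,465),(692,125),(612,562),(152,410),(262,430),(341,128),(361,130),(278,425),(299,427),(274,108)])
S,e=fit(d,np.array(L)/1e3,uv,[.5,.1,0]); print(S,e.tolist())
M=[ 0.50897482,-0.03930733,-0.36473604]
print("mask in stage",tostage(S,M),M[2]-S[2])
for n,c,z in(("weight",(655,140),.09),("jar",(580,505),.108)): print(n,tostage(S,unproj(d,cv(c),z)))
np.save("S.npy",S)
```

```text
[ 0.54958867  0.05365317 -0.18533412] [[0.3, -2.7], [-1.3, 0.8], [0.5, -0.7], [1.1, -0.4], [0.2, 0.6], [-1.7, 0.4], [0.5, 0.7], [0.1, 1.0], [0.4, -0.2], [-0.0, 0.2], [-0.1, 0.2]]
mask in stage [-0.02278804 -0.09885265] -0.17940192174771505
weight [ 0.12416857 -0.19652431]
jar [-0.12306956 -0.19131267]
```

```bash
cat >> h.py <<'E'
from workcell import *
S=np.load("S.npy")
def W(x,y,z):
    c,s=np.cos(S[2]),np.sin(S[2]); return [S[0]+c*x-s*y,S[1]+s*x+c*y,z]
def Q(rel): # tool x axis at stage angle rel
    a=S[2]+rel; return [np.cos(a/2),np.sin(a/2),0,0]
QY=Q(np.pi/2)
def st():
    o=get_obs(); t=tostage(S,o["position"]); return o["time_s"],np.round(np.r_[t,o["position"][2]],4),np.round(np.r_[rot(o["wrist_force"])],2)
def rot(f): 
    c,s=np.cos(S[2]),np.sin(S[2]); return np.array([c*f[0]+s*f[1],-s*f[0]+c*f[1],f[2]])
E
python3 - <<'E'
from h import *
hand.move_gripper(0.085)
bot.reach(W(-.02,-.191,.2),QY); print(st())
bot.servo_line(W(-.02,-.191,.085),velocity=.1); bot.dwell(.2); print(st())
f0=rot(get_obs()["wrist_force"])[2]
z=.085
while z>.060:
    z-=.0015; bot.servo_line(W(-.02,-.191,z),velocity=.02); bot.dwell(.05)
    f=rot(get_obs()["wrist_force"])[2]-f0
    if abs(f)>2: break
print(z,f,st())
E
```

```text
(2.9583, array([-0.0198, -0.1904,  0.2   ]), array([-0.24,  1.08,  0.61]))
(4.4583, array([-0.0197, -0.191 ,  0.0855]), array([0.74, 0.97, 0.62]))
0.062499999999999986 22.43501603914288 (8.9583, array([-0.0197, -0.191 ,  0.0639]), array([-4.15,  0.18, 23.06]))
```

Run:
```python
from h import *
import cv2
bot.servo_line(W(-.02,-.191,.0655),velocity=.02); print(st())
bot.servo_line(W(-.02,-.085,.0655),velocity=.035); print(st())
d=vision.read_camera("top"); np.savez("top1.npz",**d)
cv2.imwrite("pics/c2.png",cv2.resize(d["frame"][125:275,190:390,::-1],None,fx=4,fy=4,interpolation=cv2.INTER_CUBIC))
```

```text
(9.2583, array([-0.02  , -0.191 ,  0.0654]), array([-0.29, -0.04,  0.25]))
(12.4333, array([-0.02  , -0.0851,  0.0655]), array([-0.11, -1.24,  0.54]))
```

View pics/c2.png

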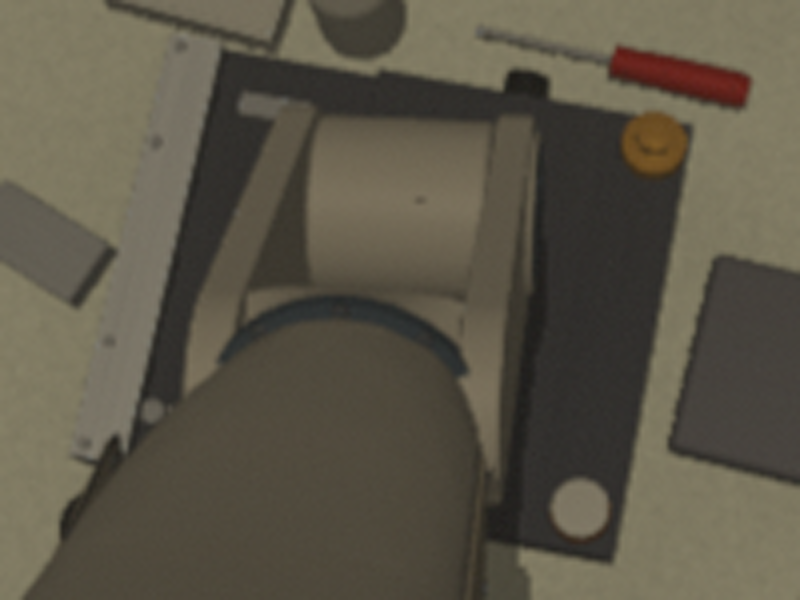

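The arm hides the mask in the top view, so I'll use the side and wrist cameras.

Run:
```python
from h import *
import cv2
s=vision.read_camera("side"); w=vision.read_camera("wrist"); np.savez("side1.npz",**s); np.savez("wrist1.npz",**w)
a=cv2.resize(s["frame"][130:250,200:380],(450,300),interpolation=cv2.INTER_CUBIC); b=w["frame"]
im=np.zeros((600,800,3),np.uint8); im[:300,:450]=a; im[300:600,:480]=cv2.resize(b,(480,300)); 
cv2.imwrite("pics/c3.png",im[:,:480,::-1])
```

```text
(no output)
```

View pics/c3.png

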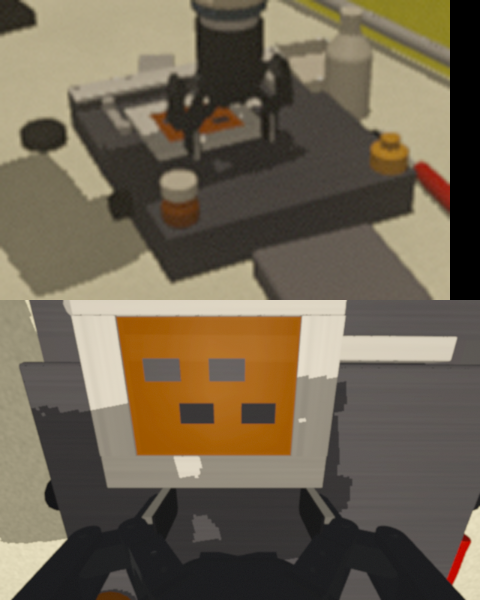

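Run:
```python
from h import *
d=dict(np.load("wrist1.npz"))
for n,uv,z in (("RL",(108,488),.068),("RR",(324,488),.068),("glassRL",(135,455),.068),("glassRR",(291,455),.068),("glassFL",(117,317),.068),("glassFR",(301,317),.068),("barR rear",(456,360),.058),("barR front",(456,337),.058)):
    print(n,tostage(S,unproj(d,(uv[0]/.75,(uv[1]-300)/.75),z)).round(4))
```

```text
RL [-0.1024 -0.0738]
RR [ 0.0359 -0.0738]
glassRL [-0.0818 -0.0515]
glassRR [ 0.0131 -0.0515]
glassFL [-0.0803  0.0222]
glassFR [0.0127 0.0222]
barR rear [0.1068 0.0031]
barR front [0.1032 0.0151]
```

Run:
```python
from h import *
import cv2
bot.servo_line(W(-.02,-.095,.0655),velocity=.08)
bot.servo_line(W(-.02,-.095,.15),velocity=.15)
q0=np.array(get_obs()["joint_pos"]); best=None
for rel in(0,np.pi):
    j=kinematics.solve_ik(W(-.125,-.016,.15),Q(rel))
    print(rel,None if j is None else np.round(j,2))
    if j is not None and (best is None or abs(j[5])<best[0]): best=(abs(j[5]),rel)
rel=best[1]
bot.reach(W(-.125,-.016,.15),Q(rel))
bot.servo_line(W(-.125,-.016,.0655),velocity=.1); print(st())
bot.servo_line(W(-.0933,-.016,.0655),velocity=.03); print(st())
bot.servo_line(W(-.105,-.016,.0655),velocity=.08)
bot.servo_line(W(-.105,-.016,.15),velocity=.15)
bot.reach(W(-.01,-.11,.15),QY)
bot.servo_line(W(-.01,-.11,.0655),velocity=.1); print(st())
w=vision.read_camera("wrist"); np.savez("wrist2.npz",**w); cv2.imwrite("pics/w2.png",w["frame"][:,:,::-1])
```

```text
0 [ 0.14  0.18  2.13 -0.    0.83  1.9 ]
3.141592653589793 [ 0.14  0.18  2.13 -0.    0.83 -1.25]
(15.8, array([-0.1246, -0.0159,  0.0658]), array([0.58, 0.65, 0.53]))
(17.0083, array([-0.0931, -0.016 ,  0.0655]), array([-0.21, -1.4 , -0.39]))
(20.2333, array([-0.0096, -0.1099,  0.0659]), array([-0.36, -0.43,  0.33]))
```

View pics/w2.png

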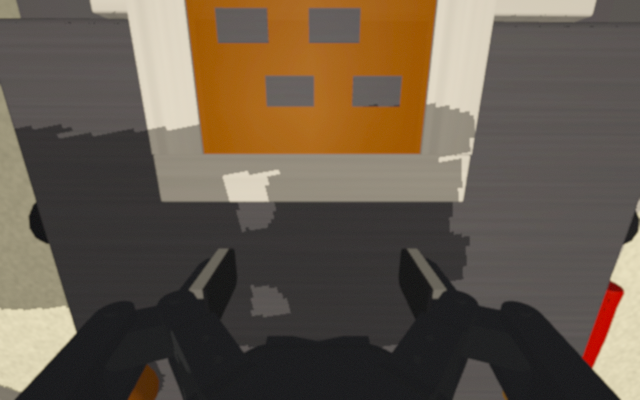

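Run:
```python
from h import *
import cv2
d=dict(np.load("wrist2.npz")); a,b=[tostage(S,unproj(d,u,.068)) for u in((161,201.),(463,201.))]; print(a,b)
xc=(a[0]+b[0])/2; assert -.024<xc<.01
bot.servo_line(W(xc,-.11,.0651),velocity=.1)
bot.servo_line(W(xc,-.015,.0651),velocity=.035); print(st())
f0=rot(get_obs()["wrist_force"])[1]
y=-.015
while y<0.0:
    y+=.001; bot.servo_line(W(xc,y,.0651),velocity=.02); f=rot(get_obs()["wrist_force"])[1]
    print(round(y,3),round(f,2))
    if f<-5: break
bot.dwell(.2); print(st())
w=vision.read_camera("wrist"); s=vision.read_camera("side"); np.savez("wrist3.npz",**w); np.savez("side3.npz",**s)
im=np.zeros((600,640,3),np.uint8); im[:400]=w["frame"]; im[400:,:300]=cv2.resize(s["frame"][140:220,210:330],(300,200),interpolation=cv2.INTER_CUBIC)
cv2.imwrite("pics/w3.png",im[:,:,::-1])
```

```text
[-0.07986741 -0.07379553] [ 0.057695   -0.07379695]
(23.4, array([-0.011 , -0.015 ,  0.0651]), array([-0.71,  0.26, -0.24]))
-0.014 0.5
-0.013 -0.73
-0.012 -0.11
-0.011 0.25
-0.01 0.36
-0.009 -0.79
-0.008 0.35
-0.007 0.0
-0.006 -0.62
-0.005 -0.04
-0.004 -1.21
-0.003 0.31
-0.002 -0.29
-0.001 -4.46
0.0 -10.58
(27.35, array([-0.0115, -0.0012,  0.065 ]), array([-0.23, -9.9 ,  1.14]))
```

View pics/w3.png

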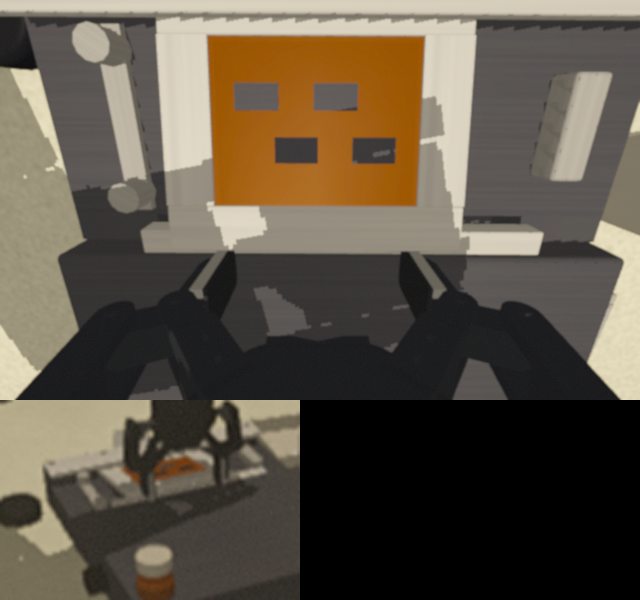

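The mask is hooked square under the lip with the bar up. The bar ends show at (150,237) and (500,240), and the mask is clear of the pins at (95,42) and (130,195). Next I'll press the rear edge down.

Run:
```python
from h import *
import cv2
bot.servo_line(W(-.0115,-.008,.0651),velocity=.05)
bot.servo_line(W(-.0115,-.008,.085),velocity=.1)
bot.servo_line(W(-.0115,.021,.085),velocity=.1)
bot.servo_line(W(-.0115,.021,.073),velocity=.06); bot.dwell(.1)
f0=rot(get_obs()["wrist_force"])[2]; z=.073; L=[]
while z>.046:
    z-=.001; bot.servo_line(W(-.0115,.021,z),velocity=.025); o=get_obs(); f=rot(o["wrist_force"])[2]-f0
    L.append((round(o["position"][2],4),round(f,1)))
    if f>30 : break
print(L); bot.dwell(.2); print(st())
bot.servo_line(W(-.0115,.021,.075),velocity=.05)
bot.servo_line(W(-.0115,-.03,.12),velocity=.15)
w=vision.read_camera("wrist"); np.savez("wrist4.npz",**w); cv2.imwrite("pics/w4.png",w["frame"][:,:,::-1]); print(st())
```

```text
[(np.float64(0.072), np.float64(-0.9)), (np.float64(0.0712), np.float64(1.7)), (np.float64(0.0702), np.float64(3.0)), (np.float64(0.0691), np.float64(4.3)), (np.float64(0.0681), np.float64(4.9)), (np.float64(0.0671), np.float64(4.6)), (np.float64(0.0661), np.float64(4.2)), (np.float64(0.065), np.float64(4.3)), (np.float64(0.064), np.float64(4.1)), (np.float64(0.063), np.float64(4.3)), (np.float64(0.062), np.float64(3.4)), (np.float64(0.061), np.float64(3.0)), (np.float64(0.06), np.float64(2.6)), (np.float64(0.059), np.float64(2.5)), (np.float64(0.058), np.float64(3.4)), (np.float64(0.057), np.float64(3.6)), (np.float64(0.056), np.float64(2.5)), (np.float64(0.055), np.float64(3.0)), (np.float64(0.054), np.float64(3.4)), (np.float64(0.0529), np.float64(3.1)), (np.float64(0.052), np.float64(3.9)), (np.float64(0.0519), np.float64(16.9)), (np.float64(0.0519), np.float64(28.9)), (np.float64(0.0518), np.float64(41.5))]
(35.2, array([-0.0114,  0.021 ,  0.0518]), array([-10.26,  -6.65,  42.79]))
(36.5167, array([-0.0118, -0.0298,  0.1196]), array([-0.9 , -0.34, -0.17]))
```

View pics/w4.png

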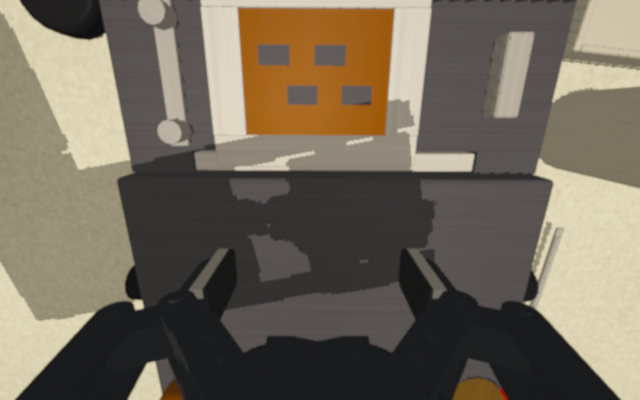

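Run:
```python
from h import *
import cv2
d=dict(np.load("top0.npz")); print("bottle axis at z0/top",tostage(S,unproj(d,(280,131),.0)),tostage(S,unproj(d,(274,111),.15)))
d=dict(np.load("wrist4.npz")); print("mask rear corners/edge",[tostage(S,unproj(d,u,.048)).round(4) for u in((209,135.),(413,135.),(432,10.))])
hand.move_gripper(0.0)
bot.servo_line(W(-.0115,-.03,.17),velocity=.15)
bot.reach(W(.08,.065,.17),Q(np.pi))
bot.servo_line(W(.08,.065,.09),velocity=.12); bot.dwell(.1); print(st())
f0=rot(get_obs()["wrist_force"])
z=.09
while z>.0605:
    z=max(.0602,z-.006); bot.servo_line(W(.08,.065,z),velocity=.05)
    f=rot(get_obs()["wrist_force"])-f0
    if np.linalg.norm(f)>4: print("contact",z,f); break
print(st())
```

```text
bottle axis at z0/top [0.19787344 0.02828211] [0.19846777 0.02584594]
mask rear corners/edge [array([-0.0844,  0.0297]), array([0.0548, 0.0296]), array([0.0589, 0.1036])]
(39.9917, array([0.0807, 0.0652, 0.091 ]), array([ 0.33,  0.51, -0.19]))
(41.325, array([0.0797, 0.0649, 0.0598]), array([ 0.1 , -0.36,  0.79]))
```

Run:
```python
from h import *
import cv2
bot.servo_line(W(.056,.065,.0602),velocity=.03); print(st())
f0=0;x=.056;L=[]
while x>.038:
    x-=.001; bot.servo_line(W(x,.065,.0602),velocity=.02); f=rot(get_obs()["wrist_force"])[0]; L.append((round(x,3),round(float(f),1)))
    if f>9: break
bot.dwell(.4); print(L,st())
bot.servo_line(W(x+.012,.065,.0602),velocity=.05)
bot.servo_line(W(x+.012,.065,.15),velocity=.15)
bot.reach(W(-.02,-.04,.15),QY)
w=vision.read_camera("wrist"); np.savez("wrist5.npz",**w); cv2.imwrite("pics/w5.png",w["frame"][:,:,::-1]); print(st())
```

```text
(42.275, array([0.0559, 0.065 , 0.0602]), array([-0.8 , -0.77,  0.11]))
[(0.055, 0.7), (0.054, 1.1), (0.053, 0.1), (0.052, 0.5), (0.051, -0.2), (0.05, 1.2), (0.049, 5.7), (0.048, 7.2), (0.047, 9.5)] (44.925, array([0.0496, 0.0653, 0.0611]), array([ 9.45, -0.62, -1.74]))
(47.4083, array([-0.0198, -0.0398,  0.1497]), array([-0.64,  0.67,  0.1 ]))
```

View pics/w5.png

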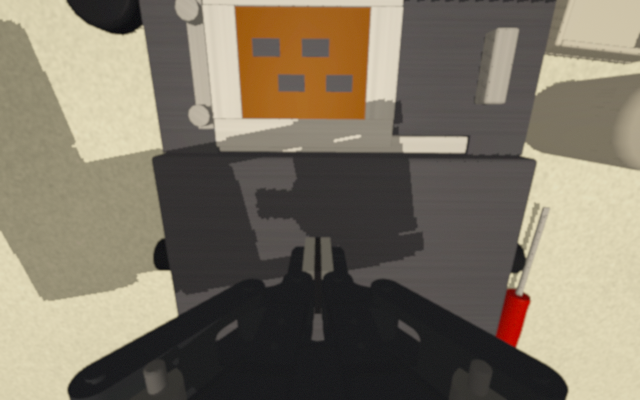

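Run:
```python
from h import *
d=dict(np.load("wrist5.npz"))
g=np.array([(48,38,48),(48,-38,48),(-48,-38,48),(-48,38,48)])/1e3
M,e=fit(d,g,np.array([(371,7.),(366,119.5),(243,118.),(235.5,5.5)]),[S[0],S[1]+.06,S[2]]); print(tostage(S,M),M[2]-S[2],e.tolist())
P=[tostage(S,unproj(d,u,.056)) for u in((188,9),(199,115))]; print(P)
```

```text
[-0.02908165  0.06722231] -0.005780953876955153 [[1.8, -0.7], [0.3, 0.6], [-0.9, 1.1], [-1.2, -0.4]]
[array([-0.10602048,  0.10070041]), array([-0.10702308,  0.0325714 ])]
```

```bash
python3 -c "
from workcell import *
print(hand_in())"
```

```text
the job is handed in; nothing more can be done
None
```

I handed the job in at about 47 s on the robot's clock: the mask was hooked under the lip, pressed flat with the bar, then slid square against both pins. My last camera fit put its centre about 77 mm from the pins along x, at stage y of about 66 mm and within 0.01 rad of square; hand-in returned no verdict, and I did not re-measure the bystanders.

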